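# Unlock the puppet turntable and hold its index pin out

### The job

The birch turntable is locked by a sprung index pin whose knob sits under a small sliding aluminium cover. Slide the cover away from the turntable along its track until it clicks home in its spring detent and stays there, then grip the bare knob and pull it straight up as far as it goes, so that the pin is clear of its hole. Finish still holding the knob fully up (do not let go), and leave the other things on the turntable and table where they are.

Things in the scene. Friction and masses are not known exactly. Their poses are not given: they have to be found in the camera images.
- stand: Fixed lock stand: aluminium track plate, 56 mm wide (y), top 54 mm up, from 29 mm behind the origin to a 76 mm high end stop 133 mm ahead. Origin on the table straight below the index pin; z up; +x is the way the cover slides open, away from the turntable. At x 97 to 115, y 42 to 56 mm stands the brass detent housing, up to 80 mm high.
- turntable_center (a point): Centre of the birch turntable's top: disc 300 mm across, top 36 mm above the table, 130 mm from the stand's origin along the stand's -x.
- cover (a joint): Travel of the sliding cover in m: 0 = over the knob, 0.085 = fully open at its end stop, in its detent. Starts at 0 to 0.015. About 0.5 N of friction; from about 0.073 to 0.080 a sprung roller resists with up to 5 N more, beyond about 0.081 it pushes the cover on to 0.085 and keeps it there (about 5 N pull it out).
- fin_center (a point): Centre of the fin on the cover, to push or pinch: 12 mm thick along the slide (stand x), 36 mm wide (stand y), 30 mm high; centre 119 mm above the table. It rises from the flat top (104 mm above the table) of the cover, a channel-shaped aluminium hood 64 mm long, 60 mm wide, open at both ends, whose middle is 18 mm from the fin towards stand -x. Axes as the stand's.
- plunger (a joint): Lift of the index pin in m: 0 = seated 10 mm deep in its hole in the turntable, 0.018 = pulled fully up against its stop. A spring pulls it down with 6 N when seated and 10.5 N when fully up; it drops back by itself if let go.
- knob_center (a point): Centre of the steel pull knob on top of the index pin: upright, round, 26 mm across, 20 mm high, axis vertical, centre 84 mm above the table when seated (30 mm above the track plate). Below it a 12 mm neck and a fixed 18 mm guide bush. On the stand's z axis; under the cover at the start.
- head: Bystander: cream marionette head without features on a turned stand, 70 mm across, 129 mm high, on the turntable; origin at the centre of its underside.
- bell: Bystander: copper hand bell, 60 mm across, 67 mm high, on the turntable; origin at the centre of its underside.
- spoon: Bystander: horn spoon 130 mm long, lying on the turntable; origin about its middle, underside.
- pin_vise: Bystander: chrome pin vise, 105 mm long, 13 mm thick, lying on the turntable; origin about its middle, underside.
- paint_jar: Bystander: paint jar, 48 mm across, 55 mm high, on the table by the lock stand; origin at the centre of its underside.
- screwdriver: Bystander: small screwdriver 150 mm long lying on the table by the lock stand; origin about its middle, underside.
- wood_foot: Bystander: carved wooden puppet foot 75 x 30 x 53 mm on the table beyond the lock stand's end; origin at the centre of its underside.

How it is judged:
By the outcome, as a careful person would: the job done as asked, in the order asked, and still so for the second after the job is handed in, while the arm keeps its last pose, push and grip.
It also fails if it takes over 42 s, if anything falls off the work surface, if the arm or the gripper's body presses on something with over 40 N, if the wrist force passes 120 N, or if a joint passes its speed limit or range.

### The arm

A 6-joint arm with a two-finger parallel gripper is mounted at the origin on the work surface. World frame = base frame: x ahead of the robot, y to its left, z up, the work surface at z = 0. Lengths are in mm, angles in rad, forces in N, time in s.
With the tool pointing down it reaches from about 300 to 950 mm from the base axis. Payload 3.1 kg.
Tool frame: the origin (TCP) lies at the very end of the fingers, on their centre line; the grasp point (between the pads) lies 19 mm behind it; y points along the fingers, x is the direction in which the jaws open and shut, and the axes are right-handed (so a half turn about y gives the same grasp; the last joint's range is limited). The gripper opens to 85 mm and grips with 20 to 120 N. Pads are 22 mm wide; open, the fingers measure 114 mm over their backs; the gripper's body (76 mm by 85 mm) begins 54 mm behind the grasp point. The pads swing forward as they close: fully open they stand 13 mm farther back than shut.
Start: joints at [1.196, 0.308, 1.634, -0, 1.2, -0.07], TCP at [187.59, 596.19, 231.272] pointing down, gripper open.
Joint ranges: [-3.06, 3.06], [-0.79, 1.96], [0.05, 2.63], [-1.19, 4.34], [0.05, 2.64], [-2.94, 2.94]. Speed limits (rad/s): [2.79, 2.79, 3.14, 3.14, 3.14, 3.14].

### API

Orientations are given as a unit quaternion [x, y, z, w].
In Python, from station import status, vision, sign_off gives the robot as it stands.
- The arm moves only by the shell command python3 -m handwheel 'ROWS'. ROWS is JSON, a list of rows, each a list of 3 entries, a list of its own where there are three numbers: the shift along the world's x, y, z in cm, then the turn, a rotation vector about the world's x, y, z in rad, then the opening, from 0 (shut) to 1 (fully open). A call has 1 to 8 rows; each row is the pose to reach, as a shift and turn from the pose commanded when the call began; what a row does not reach only later rows make up. A row lasts 1/10 s, in which the tool goes at most 50 mm and 8.59 degrees, less where a joint would pass 70% of its speed; a pose out of reach is approached as far as the arm can. A call with a gripper value outside its range is refused whole. The fingers move at their own pace and stop on an object; the grip force is fixed at half the most. Time passes only in rows, so rows that repeat a pose let the fingers close. It gives the time, the measured TCP pose, the force and the opening at its end, in the units of the state.
- status.get_state(): the state, without advancing time (a new reading comes with each control period).
- vision.snapshot(name): name is "scene" or "top"; returns a dict with "img" (384x512x3 uint8, blue, green, red), "K" (3x3 intrinsics, pixels), "dist" ([k1, k2, p1, p2, k3] as OpenCV has them; the pictures are not rectified), "R" (3x3) and "t" (3): a world point X has camera coordinates R X + t. Camera axes: x right, y down, z forward; pixel columns grow to the right and rows downward; lengths in mm; the calibration is good to about 2 mm. A picture is of the moment at which its call begins. There is no depth.
- sign_off(): hands the job in, once; it reports no verdict.
The state is a dict: "t": time; "joint_pos": joint angles; "joint_velocities": joint speeds; "tau": joint torques, N m; "ee_pos": TCP position; "eef_rot": TCP orientation; "ft_force": force on the tool from outside, world axes, zero at the start; "ft_torque": the same for the moment, N m; "gripper_width": finger opening in mm.
Only numpy, scipy, OpenCV 4.12 (cv2) and the standard library are available. Lean on these libraries where they do the work, as an engineer would, in place of code of your own. Each camera call takes 0.05 s, during which the arm holds its last target.

## Working session

There is one attempt and no reset: what is moved stays moved. The work goes in short steps, Python scripts to look and compute and a shell command to move; the robot and the scene stay as the last step left them, time stands still between calls to the robot, and variables do not carry over. Pictures are saved under pics/ and viewed, and the job is handed in when it is done.

```bash
mkdir -p pics; ls
python3 - <<'E'
from station import status, vision
import cv2,numpy as np
s=status.get_state()
for k,v in s.items(): print(k,np.round(v,3))
for n in("scene","top"):
    d=vision.snapshot(n); cv2.imwrite(f"pics/{n}0.png",cv2.resize(d["img"],(800,600),interpolation=cv2.INTER_CUBIC)); cv2.imwrite(f"pics/{n}0_raw.png",d["img"])
    np.savez(f"{n}0.npz",**d)
    print(n,d["K"],d["dist"],d["R"],d["t"])
E
```

```text
pics
t 0.0
joint_pos [ 1.196  0.309  1.635 -0.     1.2   -0.07 ]
joint_velocities [-0.001 -0.     0.     0.001 -0.001 -0.   ]
tau [-2.0000e-03 -4.1525e+01 -2.7666e+01 -0.0000e+00  1.0000e-02  0.0000e+00]
ee_pos [187.277 595.4   230.033]
eef_rot [ 0.571  0.418 -0.419 -0.57 ]
ft_force [ 0.672 -0.423  0.395]
ft_torque [-0.025 -0.015 -0.051]
gripper_width 85.305
scene [[404.06692617   0.         250.42240123]
 [  0.         404.06692617 190.35884453]
 [  0.           0.           1.        ]] [-0.10767491  0.          0.          0.          0.        ] [[-0.05374118  0.99854829 -0.00363186]
 [ 0.69939022  0.03504422 -0.7138804 ]
 [-0.71271678 -0.04090486 -0.70025823]] [ -22.99145175 -329.12482867 1133.38504679]
top [[477.48812453   0.         257.94358066]
 [  0.         477.48812453 192.88875789]
 [  0.           0.           1.        ]] [-0.08391404  0.          0.          0.          0.        ] [[-0.01346501 -0.9998671   0.00919096]
 [-0.99279476  0.01227409 -0.11919698]
 [ 0.11906832 -0.01072972 -0.99282809]] [ 48.41443145 592.67940634 945.9322016 ]
```

View pics/scene0.png

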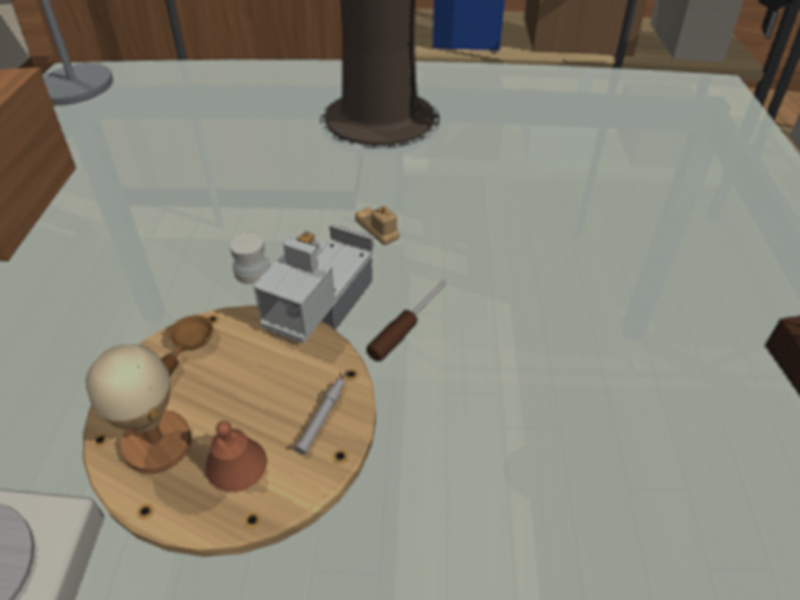

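View pics/top0.png

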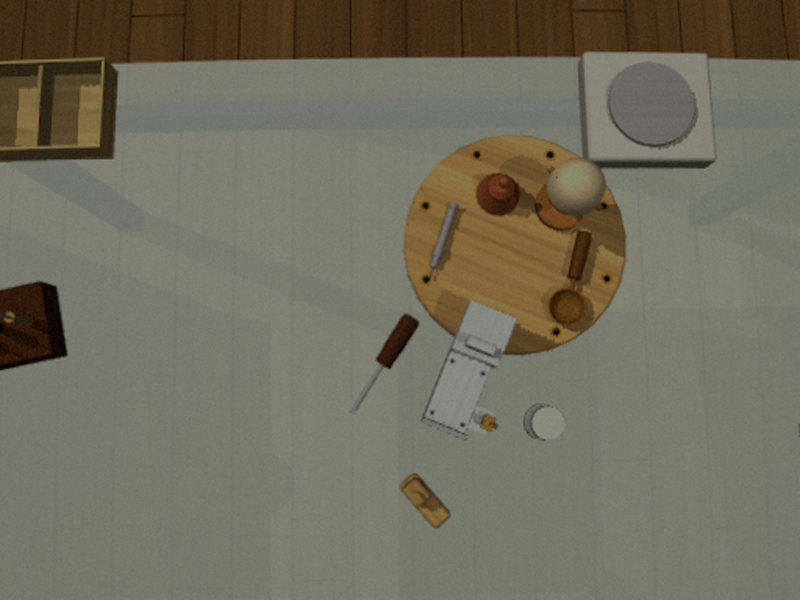

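Run:
```python
import cv2
a=cv2.imread("pics/top0_raw.png")[180:295,255:365]; cv2.imwrite("pics/topc.png",cv2.resize(a,None,fx=5,fy=5,interpolation=cv2.INTER_CUBIC))
a=cv2.imread("pics/scene0_raw.png")[120:230,140:260]; cv2.imwrite("pics/scenec.png",cv2.resize(a,None,fx=5,fy=5,interpolation=cv2.INTER_CUBIC))
```

```text
(no output)
```

View pics/topc.png

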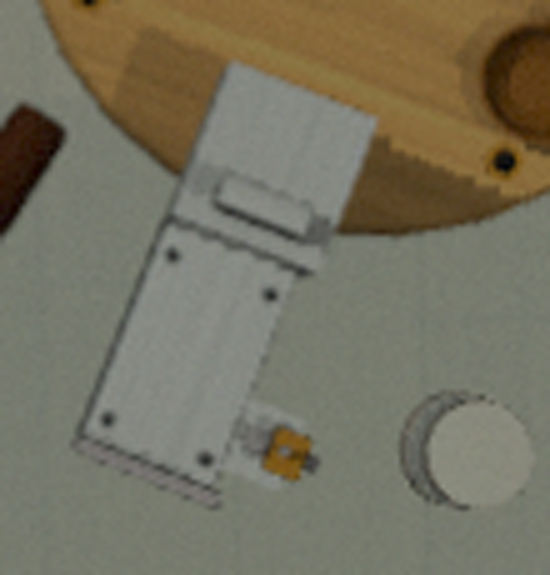

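View pics/scenec.png

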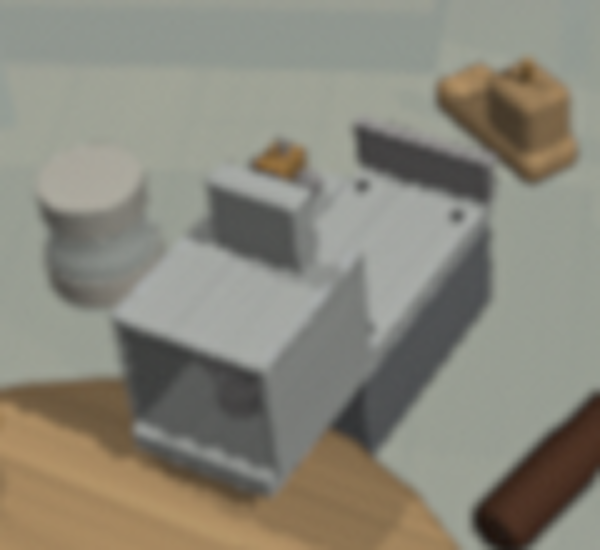

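```bash
cat > h.py <<'E'
import numpy as np,cv2
def ray(d,uv,z):
    p=cv2.undistortPoints(np.float64(uv).reshape(-1,1,2),d["K"],d["dist"]).reshape(-1,2)
    R,t=d["R"],d["t"]; C=-R.T@t
    v=np.c_[p,np.ones(len(p))]@R
    return C+v*((z-C[2])/v[:,2])[:,None]
def proj(d,X):
    return cv2.projectPoints(np.float64(X).reshape(-1,1,3),cv2.Rodrigues(d["R"])[0],d["t"],d["K"],d["dist"])[0].reshape(-1,2)
E
python3 - <<'E'
from h import *
d=dict(np.load("top0.npz")); s=dict(np.load("scene0.npz"))
T=lambda l:np.array(l)/5+[255-.4,180-.4]
S=lambda l:np.array(l)/5+[140-.4,120-.4]
np.set_printoptions(precision=1,suppress=True)
print("T cover",ray(d,T([(232,62),(377,120),(172,218),(318,272)]),104)[:,:2])
print("T fin",ray(d,T([(222,178),(316,210),(308,238),(215,203)]),134)[:,:2])
print("T stop",ray(d,T([(80,436),(220,495)]),76)[:,:2])
print("S cover",ray(s,S([(118,318),(270,370),(362,258)]),104)[:,:2])
print("S fin",ray(s,S([(208,182),(300,208),(315,190),(230,163)]),134)[:,:2])
print("S stop",ray(s,S([(358,122),(494,165)]),76)[:,:2])
for n,D in(("T",d),("S",s)):
    hsv=cv2.cvtColor(D["img"],cv2.COLOR_BGR2HSV)
    m=cv2.inRange(hsv,(8,90,60),(28,255,255))
    m=cv2.morphologyEx(m,cv2.MORPH_CLOSE,np.ones((9,9)))
    c=max(cv2.findContours(m,0,1)[0],key=cv2.contourArea)
    h=cv2.convexHull(c).reshape(-1,2)
    P=ray(D,h,36)[:,:2]
    from scipy.optimize import least_squares
    r=least_squares(lambda q:np.hypot(P[:,0]-q[0],P[:,1]-q[1])-q[2],[*P.mean(0),150],loss="soft_l1")
    print(n,r.x,np.abs(r.fun).mean())
E
```

```text
T cover [[585.7 -40.9]
 [562.7 -95.9]
 [526.3 -16.7]
 [505.1 -71.7]]
T fin [[539.2 -33.1]
 [526.9 -67.5]
 [516.7 -64.3]
 [530.  -30.3]]
T stop [[443.9  18.6]
 [420.4 -35.2]]
S cover [[564.4 -90.1]
 [586.  -36. ]
 [531.1 -13.1]]
S fin [[529.3 -62.5]
 [541.1 -30.1]
 [531.8 -26.5]
 [519.2 -56.9]]
S stop [[421.2 -30.2]
 [445.   24.5]]
T [1036.1   38.7  576.4] 31.194847314833396
S [ 675.9 -102.9  147.9] 1.364214381459816
```

Run:
```python
from h import *
from scipy.spatial.transform import Rotation as R
np.set_printoptions(precision=3,suppress=True)
M=R.from_quat([.571,.418,-.419,-.57]).as_matrix(); print(M)
a=np.arctan2(M[1,0],M[0,0])
for t in (np.arctan2(-.922,-.388),np.arctan2(.922,.388)):
    print(a,t,(t-a+np.pi)%(2*np.pi)-np.pi)
D=dict(np.load("top0.npz"))
hsv=cv2.cvtColor(D["img"],cv2.COLOR_BGR2HSV)
m=cv2.inRange(hsv,(8,70,50),(28,255,255)); m[:80]=0; m[230:]=0; m[:,:250]=0; m[:,405:]=0
c=max(cv2.findContours(m,0,1)[0],key=cv2.contourArea)
P=ray(D,cv2.convexHull(c).reshape(-1,2),36)[:,:2]
from scipy.optimize import least_squares
r=least_squares(lambda q:np.hypot(P[:,0]-q[0],P[:,1]-q[1])-q[2],[*P.mean(0),150],loss="soft_l1")
print(r.x,np.abs(r.fun).mean(), r.x[:2]+130*np.array([-.922,.388]))
```

```text
[[ 0.3   -0.    -0.954]
 [ 0.954 -0.002  0.3  ]
 [-0.002 -1.    -0.   ]]
1.2658012983539244 -1.96912480485634 3.048259203969322
1.2658012983539244 1.1724678487334534 -0.09333344962047097
[ 671.437 -109.066  149.366] 0.5458600585069799 [551.577 -58.626]
```

```bash
python3 -m handwheel '[[[4,-7,0],[0,0,-0.02],0],[[8,-14,0],[0,0,-0.04],0],[[12,-21,0],[0,0,-0.06],0],[[16,-28,0],[0,0,-0.09],0],[[18,-32,0],[0,0,-0.09],0],[[18,-32,0],[0,0,-0.09],0],[[18,-32,0],[0,0,-0.09],0],[[18,-32,0],[0,0,-0.09],0]]'
```

```text
t: 0.9
ee_pos: [368.7, 272.5, 230.9]
eef_rot: [0.59, 0.391, -0.392, -0.588]
ft_force: [-0.1, 0.1, 0.2]
gripper_width: -0.1
```

```bash
python3 -m handwheel '[[[2,-4,0],[0,0,0],0],[[5,-8,0],[0,0,0],0],[[7,-12,0],[0,0,0],0],[[9,-16,0],[0,0,0],0],[[12,-20,0],[0,0,0],0],[[14,-24,0],[0,0,0],0],[[17,-29,-1],[0,0,0],0],[[19.2,-33.4,-3],[0,0,0],0]]' && python3 -m handwheel '[[[0,0,0],[0,0,0],0],[[0,0,0],[0,0,0],0],[[0,0,-3],[0,0,0],0],[[0,0,-5],[0,0,0],0],[[0,0,-5],[0,0,0],0],[[0,0,-5],[0,0,0],0]]'
python3 - <<'E'
from station import status, vision
import cv2,numpy as np
s=status.get_state()
print(s['t'],s['ee_pos'],s['ft_force'])
for n in("scene","top"):
    d=vision.snapshot(n); np.savez(f"{n}1.npz",**d)
    c=d["img"][180:295,225:365] if n=="top" else d["img"][60:230,120:290]
    cv2.imwrite(f"pics/{n}1.png",cv2.resize(c,None,fx=3.5,fy=3.5,interpolation=cv2.INTER_CUBIC))
E
```

```text
t: 1.7
ee_pos: [556.6, -49.9, 206.6]
eef_rot: [0.589, 0.393, -0.391, -0.587]
ft_force: [0.5, 0.5, 0.5]
gripper_width: 0.2
t: 2.3
ee_pos: [554.0, -46.5, 155.9]
eef_rot: [-0.588, -0.393, 0.393, 0.588]
ft_force: [-0.5, -0.3, -0.2]
gripper_width: 0.2
2.3 [554.00297933 -46.4731434  155.859912  ] [-0.4928078  -0.29299305 -0.22039241]
```

```bash
ls pics
```

```text
scene0.png
scene0_raw.png
scene1.png
scenec.png
top0.png
top0_raw.png
top1.png
topc.png
```

View pics/scene1.png

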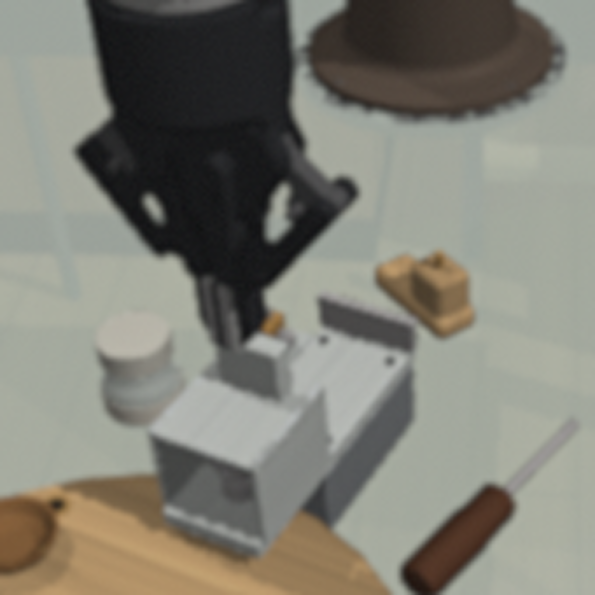

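View pics/top1.png

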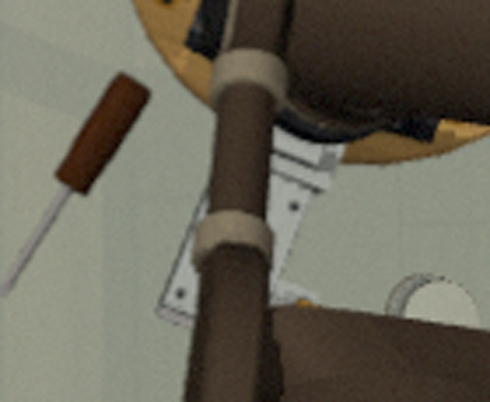

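Run:
```python
from h import *
s=dict(np.load("scene1.npz"))
for X in [(554,-46.5,156),(540,-46,156),(554.5,-56.5,134)]: print(X,(proj(s,X)-[120,60])*3.5)
```

```text
(554, -46.5, 156) [[233.73657932 334.22168171]]
(540, -46, 156) [[239.97576118 314.65228814]]
(554.5, -56.5, 134) [[217.41314603 371.36383529]]
```

```bash
python3 -m handwheel '[[[0.3,-0.6,0],[0,0,0],0],[[0.5,-1.2,0],[0,0,0],0],[[0.5,-1.2,-2],[0,0,0],0],[[0.5,-1.2,-3],[0,0,0],0],[[0.5,-1.2,-3],[0,0,0],0],[[0.5,-1.2,-4.3],[0,0,0],0],[[0.5,-1.2,-4.3],[0,0,0],0],[[0.5,-1.2,-4.3],[0,0,0],0]]'
python3 - <<'E'
from station import status, vision
import cv2,numpy as np
s=status.get_state()
print(s['t'],s['ee_pos'],s['ft_force'])
d=vision.snapshot("scene"); c=d["img"][60:230,120:290]
cv2.imwrite(f"pics/scene2.png",cv2.resize(c,None,fx=3.5,fy=3.5,interpolation=cv2.INTER_CUBIC))
E
```

```text
t: 3.2
ee_pos: [559.2, -59.7, 112.1]
eef_rot: [-0.588, -0.392, 0.392, 0.589]
ft_force: [0.1, 0.2, -0.5]
gripper_width: -0.2
3.2 [559.18481505 -59.7038736  112.13372131] [ 0.13530431  0.15624461 -0.4713635 ]
```

View pics/scene2.png

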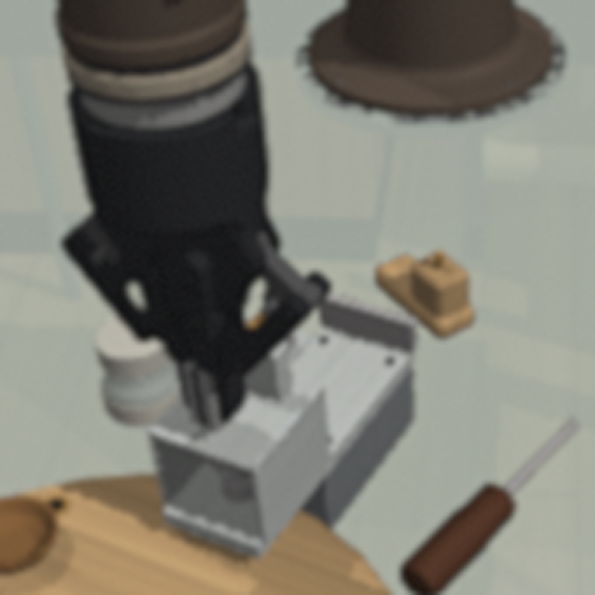

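```bash
python3 -m handwheel '[[[-0.74,0.31,0],[0,0,0],0],[[-1.48,0.62,0],[0,0,0],0],[[-2.21,0.93,0],[0,0,0],0],[[-3.13,1.32,0],[0,0,0],0],[[-4.06,1.71,0],[0,0,0],0],[[-4.98,2.1,0],[0,0,0],0],[[-5.9,2.48,0],[0,0,0],0],[[-6.45,2.72,0],[0,0,0],0]]'
python3 -m handwheel '[[[-0.37,0.16,0],[0,0,0],0],[[-0.74,0.31,0],[0,0,0],0],[[-1.1,0.47,0],[0,0,0],0],[[-1.2,0.5,0],[0,0,0],0]]'
python3 - <<'E'
from station import status, vision
import cv2,numpy as np
s=status.get_state()
print(s['t'],s['ee_pos'],s['ft_force'])
d=vision.snapshot("scene"); c=d["img"][60:230,120:290]
cv2.imwrite(f"pics/scene3.png",cv2.resize(c,None,fx=3.5,fy=3.5,interpolation=cv2.INTER_CUBIC))
E
```

```text
t: 4.05
ee_pos: [493.6, -32.0, 112.4]
eef_rot: [-0.588, -0.392, 0.393, 0.589]
ft_force: [-0.3, -0.1, -0.4]
gripper_width: -0.0
t: 4.45
ee_pos: [482.5, -27.4, 112.3]
eef_rot: [-0.588, -0.392, 0.392, 0.589]
ft_force: [0.7, -0.3, -0.4]
gripper_width: 0.2
4.45 [482.48905122 -27.39433995 112.31250963] [ 0.71386429 -0.25415334 -0.3579398 ]
```

View pics/scene3.png

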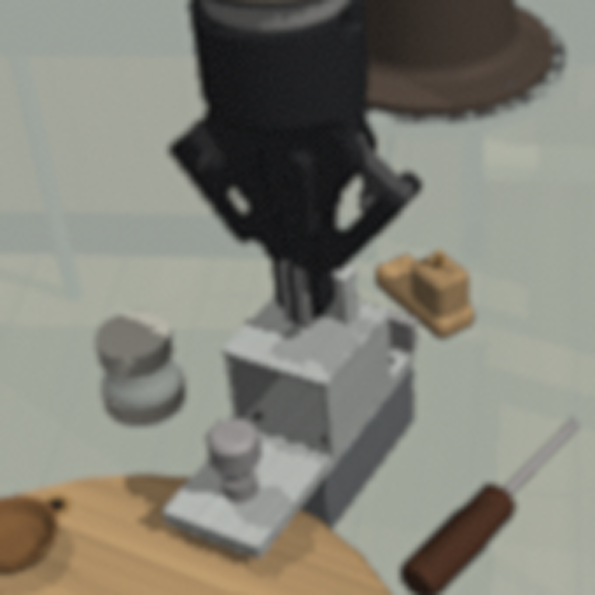

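```bash
python3 -m handwheel '[[[-0.28,0.12,0],[0,0,0],0],[[-0.28,0.12,0],[0,0,0],0]]';python3 -m handwheel '[[[-0.28,0.12,0],[0,0,0],0],[[-0.28,0.12,0],[0,0,0],0]]';python3 -m handwheel '[[[-0.18,0.08,0],[0,0,0],0],[[-0.18,0.08,0],[0,0,0],0]]'
```

```text
t: 4.7
ee_pos: [481.5, -26.9, 112.7]
eef_rot: [0.589, 0.393, -0.391, -0.587]
ft_force: [4.2, -2.3, -3.3]
gripper_width: -0.1
t: 4.9
ee_pos: [477.8, -25.3, 112.8]
eef_rot: [0.589, 0.392, -0.392, -0.588]
ft_force: [2.8, -1.3, -0.5]
gripper_width: 0.2
t: 5.1
ee_pos: [474.2, -23.9, 112.2]
eef_rot: [-0.588, -0.391, 0.393, 0.589]
ft_force: [1.0, 0.9, -0.2]
gripper_width: -0.3
```

```bash
python3 -m handwheel '[[[-0.18,0.08,0],[0,0,0],0],[[-0.18,0.08,0],[0,0,0],0]]';python3 -m handwheel '[[[-0.18,0.08,0],[0,0,0],0],[[-0.18,0.08,0],[0,0,0],0]]'
```

```text
t: 5.3
ee_pos: [472.6, -23.2, 112.0]
eef_rot: [-0.588, -0.392, 0.393, 0.589]
ft_force: [0.3, -0.5, 0.0]
gripper_width: 0.1
t: 5.5
ee_pos: [471.5, -22.6, 112.4]
eef_rot: [-0.588, -0.392, 0.392, 0.588]
ft_force: [0.2, -0.2, 0.1]
gripper_width: -0.2
```

```bash
python3 -m handwheel '[[[-0.18,0.08,0],[0,0,0],0],[[-0.18,0.08,0],[0,0,0],0]]';python3 - <<'E'
from station import status, vision
import cv2,numpy as np
d=vision.snapshot("scene"); c=d["img"][60:230,120:290]; np.savez("scene4.npz",**d)
cv2.imwrite(f"pics/scene4.png",cv2.resize(c,None,fx=3.5,fy=3.5,interpolation=cv2.INTER_CUBIC))
print(status.get_state()['ft_force'])
E
```

```text
t: 5.7
ee_pos: [471.4, -22.4, 112.7]
eef_rot: [0.589, 0.393, -0.392, -0.587]
ft_force: [4.2, -2.7, -3.2]
gripper_width: -0.2
[ 4.33059205 -2.09990635 -3.20419173]
```

View pics/scene4.png

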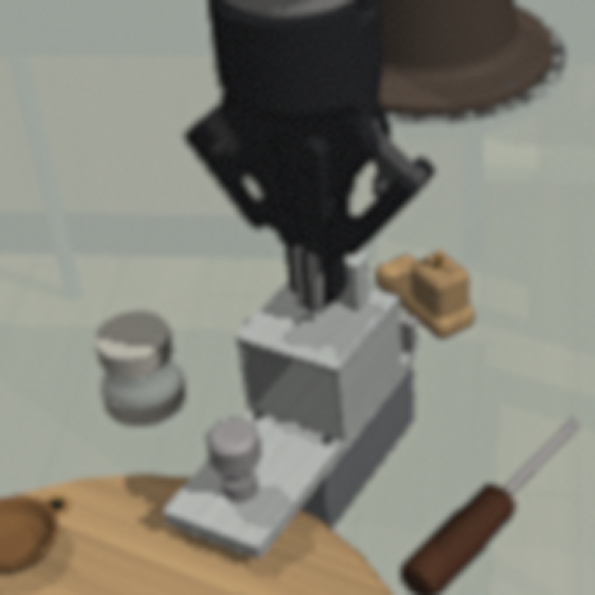

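```bash
python3 -m handwheel '[[[-0.18,0.08,0],[0,0,0],0],[[-0.18,0.08,0],[0,0,0],0]]';python3 -m handwheel '[[[-0.18,0.08,0],[0,0,0],0],[[-0.18,0.08,0],[0,0,0],0]]'
```

```text
t: 5.95
ee_pos: [471.4, -22.3, 113.1]
eef_rot: [0.59, 0.394, -0.391, -0.586]
ft_force: [7.1, -4.6, -5.5]
gripper_width: 0.3
t: 6.15
ee_pos: [471.4, -22.2, 113.5]
eef_rot: [0.592, 0.395, -0.39, -0.585]
ft_force: [10.9, -6.7, -9.0]
gripper_width: 0.1
```

```bash
python3 -m handwheel '[[[0.9,-0.38,0],[0,0,0],0],[[1.84,-0.78,0],[0,0,0],0],[[1.84,-0.78,0],[0,0,0],0],[[1.84,-0.78,4],[0,0,0],0],[[1.84,-0.78,8],[0,0,0],0],[[1.84,3,9],[0,0,0],0.6],[[1.84,7,9],[0,0,0],0.6],[[1.84,11,9],[0,0,0],0.6]]';python3 -m handwheel '[[[0,4.5,0],[0,0,0],0.6],[[0,9,0],[0,0,0],0.6],[[0,9,0],[0,0,0],0.6],[[0,9,0],[0,0,0],0.6]]'
python3 - <<'E'
from station import status, vision
import cv2,numpy as np
for n,sl in(("scene",np.s_[100:230,140:260]),("top",np.s_[180:295,255:365])):
    d=vision.snapshot(n); np.savez(f"{n}5.npz",**d)
    cv2.imwrite(f"pics/{n}5.png",cv2.resize(d["img"][sl],None,fx=5,fy=5,interpolation=cv2.INTER_CUBIC)[:600])
s=status.get_state();print(s['ft_force'],s['ee_pos'])
E
```

```text
t: 6.95
ee_pos: [484.5, 90.8, 203.2]
eef_rot: [-0.589, -0.392, 0.392, 0.589]
ft_force: [0.2, 0.4, 0.7]
gripper_width: 43.1
t: 7.35
ee_pos: [483.8, 180.5, 202.0]
eef_rot: [-0.588, -0.392, 0.394, 0.588]
ft_force: [-1.0, 0.2, 0.4]
gripper_width: 51.4
[-0.03158733 -0.85829932 -1.10459598] [484.21680308 178.8845876  201.9831369 ]
```

View pics/scene5.png

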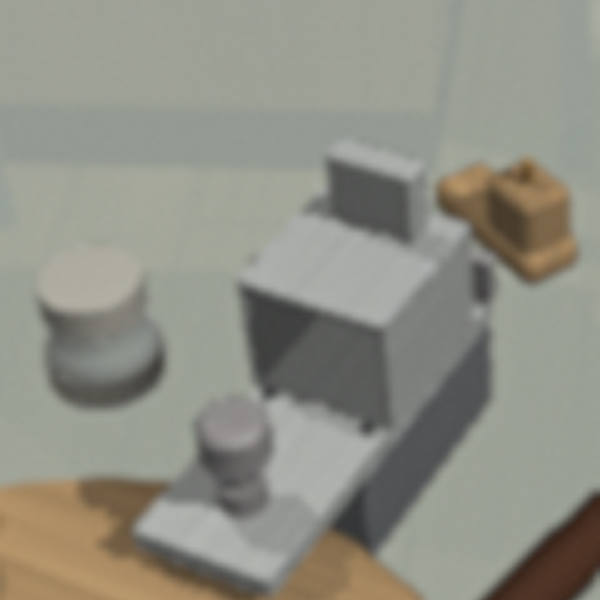

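View pics/top5.png

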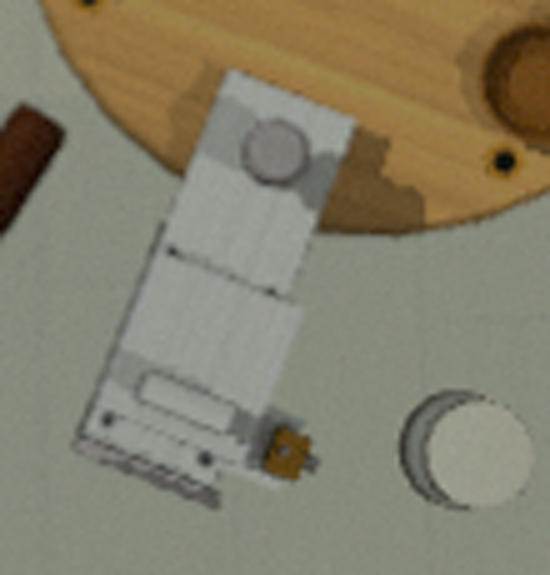

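Run:
```python
from h import *
d=dict(np.load("top5.npz")); s=dict(np.load("scene5.npz"))
a=ray(d,np.array([[276,151]])/5+[254.6,179.6],94)[0]
# scene: crop origin (140,100); side extremes 196..271 at row ~437
b=ray(s,np.array([[235,421],[234,443]])/5+[139.6,99.6],94)
c=ray(s,np.array([[234,447]])/5+[139.6,99.6],84)
print(a,b,c)
f=ray(d,np.array([[143,373],[240,403],[232,430],[137,400]])/5+[254.6,179.6],134).mean(0)
print("fin",f,(f-a)[:2]@[-.922,.388])
# check tool calibration: TCP now vs scene bias
```

```text
[552.15733629 -58.07668481  94.        ] [[553.52397384 -53.94799457  94.        ]
 [564.0524227  -52.5128187   94.        ]] [[555.80552523 -55.058759    84.        ]]
fin [457.75663639 -18.89524847 134.        ] 102.23984260958501
```

```bash
python3 -m handwheel '[[[1,-4,0],[0,0,0],0.6],[[2,-8,0],[0,0,0],0.6],[[3.5,-12,0],[0,0,0],0.6],[[4.5,-16,0],[0,0,0],0.6],[[6,-20,0],[0,0,0],0.6],[[6.9,-23.5,0],[0,0,0],0.6],[[6.9,-23.5,-3],[0,0,0],0.6],[[6.9,-23.5,-7],[0,0,0],0.6]]';python3 -m handwheel '[[[0,0,0],[0,0,0],0.6],[[0,0,0],[0,0,0],0.6]]'
python3 - <<'E'
from station import status, vision
import cv2,numpy as np
for n,sl in(("scene",np.s_[100:230,140:260]),):
    d=vision.snapshot(n); np.savez(f"{n}6.npz",**d)
    cv2.imwrite(f"pics/{n}6.png",cv2.resize(d["img"][sl],None,fx=5,fy=5,interpolation=cv2.INTER_CUBIC)[:600])
s=status.get_state();print(s['ft_force'],s['ee_pos'])
E
```

```text
t: 8.25
ee_pos: [556.3, -59.3, 134.4]
eef_rot: [0.591, 0.392, -0.389, -0.588]
ft_force: [-0.5, 0.1, -0.1]
gripper_width: 51.3
t: 8.45
ee_pos: [552.6, -56.4, 131.9]
eef_rot: [-0.588, -0.391, 0.392, 0.589]
ft_force: [-0.5, -0.1, 0.7]
gripper_width: 51.4
[ 0.56663004 -0.38202474  1.45992217] [554.23683715 -56.20185422 133.48405687]
```

View pics/scene6.png

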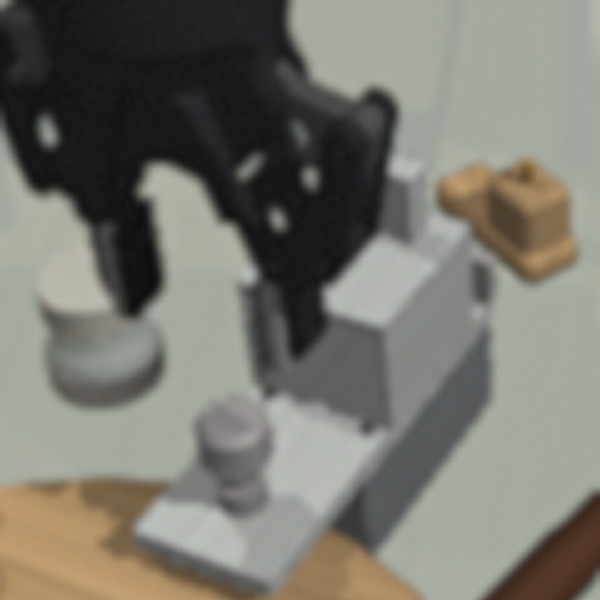

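Run:
```python
from h import *
s=dict(np.load("scene6.npz"))
ey=np.array([-.388,-.922,0]);c=np.array([554.2,-56.2,0])
for z in (133.5,140):
  for k in(-25.7,0,25.7): print(z,k,(proj(s,c+k*ey+[0,0,z])-[139.6,99.6])*5)
```

```text
133.5 -25.7 [[282.06642311 356.04770725]]
133.5 0 [[213.85976345 333.11023066]]
133.5 25.7 [[147.60909379 310.83224365]]
140 -25.7 [[280.0718906  340.61927933]]
140 0 [[211.42755247 317.73897384]]
140 25.7 [[144.76954225 295.52675496]]
```

```bash
python3 -m handwheel '[[[0,0,-1.5],[0,0,0],0.6],[[0,0,-3],[0,0,0],0.6],[[0,0,-4.5],[0,0,0],0.6],[[0,0,-5.5],[0,0,0],0.6],[[0,0,-6.6],[0,0,0],0.6],[[0,0,-6.6],[0,0,0],0.6],[[0,0,-6.6],[0,0,0],0.6]]'
python3 - <<'E'
from station import status, vision
import cv2,numpy as np
for n,sl in(("scene",np.s_[100:230,140:260]),):
    d=vision.snapshot(n); np.savez(f"{n}7.npz",**d)
    cv2.imwrite(f"pics/{n}7.png",cv2.resize(d["img"][sl],None,fx=5,fy=5,interpolation=cv2.INTER_CUBIC)[:600])
s=status.get_state();print(s['ft_force'],s['ee_pos'])
E
```

```text
t: 9.2
ee_pos: [553.7, -55.2, 66.0]
eef_rot: [-0.588, -0.392, 0.392, 0.589]
ft_force: [0.5, 0.1, -0.1]
gripper_width: 51.4
[ 0.27066434 -0.01293463 -0.25835122] [554.2429791  -55.38203376  66.56942822]
```

View pics/scene7.png

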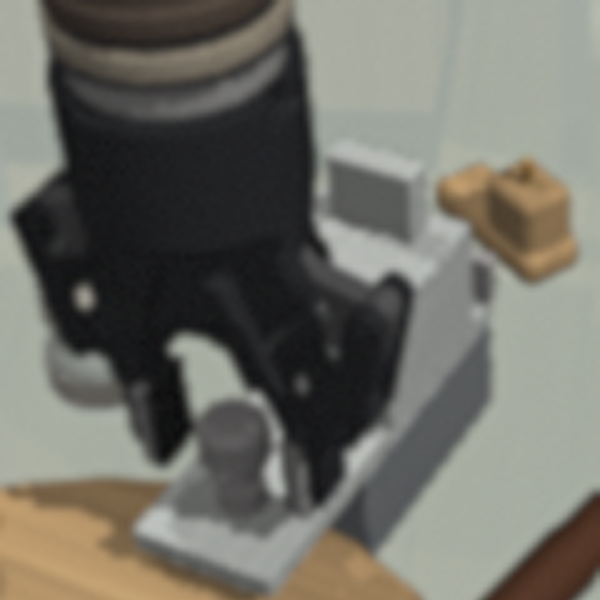

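Fingers straddle the knob (knob at about (235,440); fingertips at (165,455) and (300,505)); the fin at (375,190) has not moved. Next I close the fingers.

```bash
python3 -m handwheel '[[[0,0,0],[0,0,0],0.4],[[0,0,0],[0,0,0],0.2],[[0,0,0],[0,0,0],0],[[0,0,0],[0,0,0],0],[[0,0,0],[0,0,0],0],[[0,0,0],[0,0,0],0],[[0,0,0],[0,0,0],0],[[0,0,0],[0,0,0],0]]'; python3 -m handwheel '[[[0,0,0.5],[0,0,0],0],[[0,0,0.5],[0,0,0],0]]'
```

```text
t: 10.05
ee_pos: [553.6, -58.0, 67.8]
eef_rot: [0.589, 0.392, -0.394, -0.587]
ft_force: [-4.1, -7.0, 5.3]
gripper_width: 23.7
t: 10.25
ee_pos: [553.5, -57.9, 71.3]
eef_rot: [0.589, 0.392, -0.394, -0.587]
ft_force: [0.6, -8.0, -7.3]
gripper_width: 23.2
```

```bash
python3 -m handwheel '[[[0,-0.2,0.3],[0,0,0],0],[[0,-0.2,0.3],[0,0,0],0]]'; python3 -m handwheel '[[[0,0,0.4],[0,0,0],0],[[0,0,0.4],[0,0,0],0]]';  python3 -m handwheel '[[[0,0,0.4],[0,0,0],0],[[0,0,0.4],[0,0,0],0]]'
python3 - <<'E'
from station import status, vision
import cv2,numpy as np
for n,sl in(("scene",np.s_[100:230,140:260]),):
    d=vision.snapshot(n); np.savez(f"{n}8.npz",**d)
    cv2.imwrite(f"pics/{n}8.png",cv2.resize(d["img"][sl],None,fx=5,fy=5,interpolation=cv2.INTER_CUBIC)[:600])
s=status.get_state();print(s['ft_force'],s['ee_pos'])
E
```

```text
t: 10.45
ee_pos: [553.4, -58.1, 73.9]
eef_rot: [0.588, 0.392, -0.393, -0.588]
ft_force: [1.8, -3.1, -7.7]
gripper_width: 23.4
t: 10.65
ee_pos: [553.4, -58.0, 78.3]
eef_rot: [0.588, 0.392, -0.393, -0.588]
ft_force: [0.3, -5.6, -9.3]
gripper_width: 23.6
t: 10.85
ee_pos: [553.4, -58.0, 82.2]
eef_rot: [0.588, 0.392, -0.393, -0.588]
ft_force: [1.9, -5.4, -10.9]
gripper_width: 23.7
[ 2.55859547 -5.91832175 -8.84421061] [553.41304614 -57.99529621  82.09680891]
```

View pics/scene8.png

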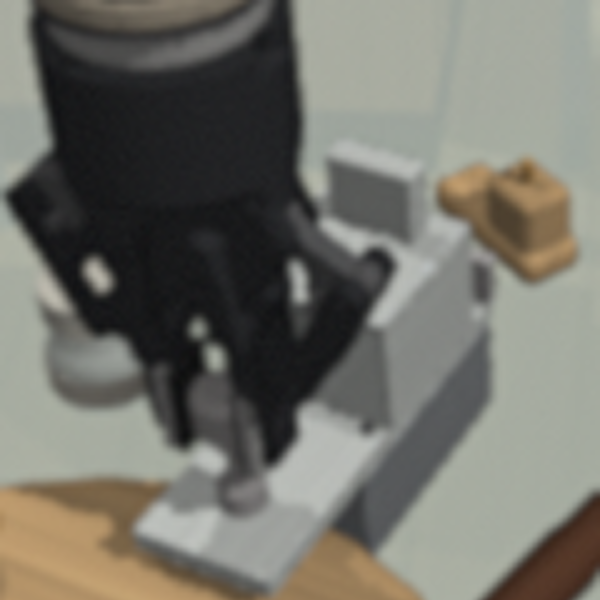

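```bash
python3 -m handwheel '[[[0,-0.1,0.2],[0,0,0],0],[[0,-0.1,0.2],[0,0,0],0]]'; python3 -m handwheel '[[[0,0,0.2],[0,0,0],0],[[0,0,0.2],[0,0,0],0]]'
```

```text
t: 11.1
ee_pos: [553.4, -58.1, 84.1]
eef_rot: [-0.588, -0.392, 0.392, 0.589]
ft_force: [2.0, -3.2, -10.3]
gripper_width: 23.8
t: 11.3
ee_pos: [553.4, -58.1, 86.0]
eef_rot: [-0.588, -0.392, 0.393, 0.589]
ft_force: [2.1, -1.9, -12.8]
gripper_width: 23.8
```

```bash
python3 -m handwheel '[[[0,0,0.15],[0,0,0],0],[[0,0,0.15],[0,0,0],0]]'; python3 -m handwheel '[[[0,0,0.15],[0,0,0],0],[[0,0,0.15],[0,0,0],0]]'
```

```text
t: 11.5
ee_pos: [553.3, -58.1, 86.0]
eef_rot: [-0.588, -0.392, 0.392, 0.589]
ft_force: [5.4, -3.4, -21.5]
gripper_width: 23.5
t: 11.7
ee_pos: [553.2, -58.1, 86.1]
eef_rot: [-0.588, -0.392, 0.392, 0.589]
ft_force: [8.8, -3.3, -29.3]
gripper_width: 23.4
```

```bash
python3 -m handwheel '[[[0,0,-0.15],[0,0,0],0],[[0,0,-0.15],[0,0,0],0],[[0,0,-0.15],[0,0,0],0],[[0,0,-0.15],[0,0,0],0],[[0,0,-0.15],[0,0,0],0],[[0,0,-0.15],[0,0,0],0],[[0,0,-0.15],[0,0,0],0],[[0,0,-0.15],[0,0,0],0]]'
python3 - <<'E'
from station import status, vision
import cv2,numpy as np
d=vision.snapshot("scene"); np.savez(f"scene9.npz",**d)
cv2.imwrite(f"pics/scene9.png",cv2.resize(d["img"][100:220,140:260],None,fx=5,fy=5,interpolation=cv2.INTER_CUBIC))
cv2.imwrite(f"pics/scene9f.png",cv2.resize(d["img"],(800,600)))
s=status.get_state();print(s['ft_force'],s['ee_pos'],s['gripper_width'])
E
```

```text
t: 12.5
ee_pos: [553.3, -58.1, 86.0]
eef_rot: [-0.588, -0.392, 0.392, 0.589]
ft_force: [5.9, -2.6, -22.2]
gripper_width: 23.4
[  5.55508985  -3.63035378 -22.13906236] [553.30027835 -58.07598286  86.05188828] 23.52129904060471
```

View pics/scene9.png

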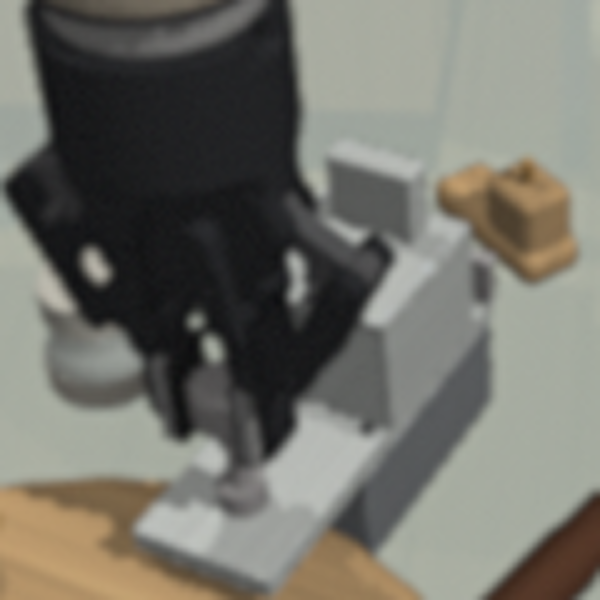

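View pics/scene9f.png

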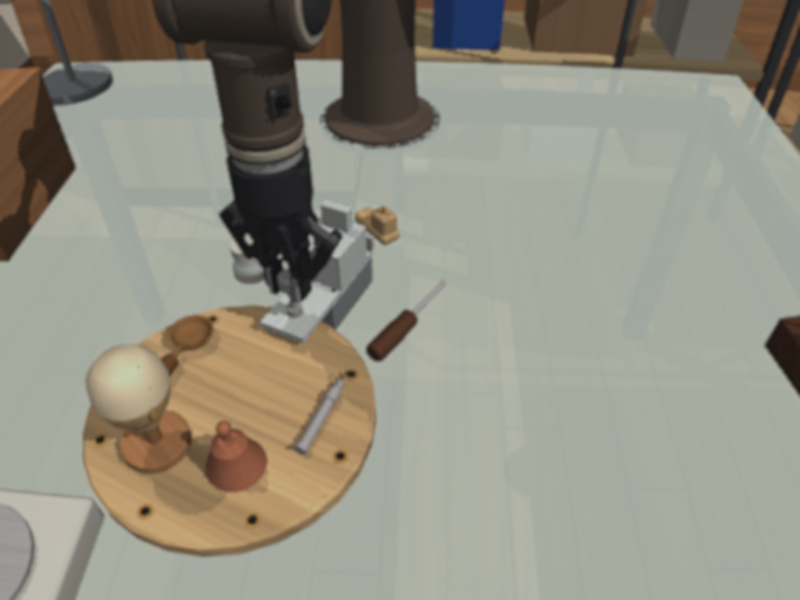

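```bash
python3 -c "from station import sign_off; print(sign_off())"
```

```text
the job is handed in; nothing more can be done
None
```

I slid the cover open with the closed fingers, then gripped the bare knob and pulled it straight up. I handed the job in at about 12.6 s, still holding it fully up.

**Cover:** The push met about 5 N at the detent, then the force dropped to nearly zero as the cover jumped on. After that it met the end stop, where I pushed to about 14 N along the slide. After I backed off, the top view put the fin 102 mm from the knob along the track (103 mm when fully open). It was in the same place in the last picture.

**Knob:** The tool rose about 18 to 19 mm, from z 67 to 68 up to 86 mm, and stopped there. The pull climbed well past the 10.5 N spring to 29 N without further rise. I eased it to about 22 N and held it for 0.8 s, during which the height and grip stayed steady.

**Other objects:** The last scene picture shows the other things on the turntable and table where they were at the start. The paint jar was partly hidden behind the gripper, but what shows of it had not moved.

**Disagreements:**
- **Gripper reading:** it showed about 23.5 mm on a 26 mm knob. I did not find out why, but the grip did not slip.
- **Camera views:** they disagreed by 3 to 5 mm in y, so I used the average. That left a sideways force of about 8 N when the fingers closed, which I trimmed to about 3 N.

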